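Gather the loose nuts in the tote's yellow corner

TASK

Lift the brass check weight out of the blue tote and stand it gently, upright, on the bench scale's pan, and let go of it. Then take the tote by its black grip post and tilt it about 30 degrees, yellow corner lowest, so that all three nuts slide together into the yellow corner, and finish still holding it tilted and steady in the gripper, with nothing but the bench under it. Keep the nuts in the tote and leave the jar, the screwdriver and the black hand knob alone.

Things in the scene. Friction and masses are not known exactly. Their poses are not given: they have to be found in the camera images.
- tote: Loose blue open plastic tote, 210 (x) x 160 (y) x 45 mm high, walls and floor 5 mm thick, about 0.4 kg. Origin: centre of its underside; z up out of the mouth. Its yellow corner is the -x,-y one (in its own frame); the black grip post stands in the opposite +x,+y corner. The steel nuts slide easily on its smooth floor (friction about 0.15).
- tote_corner (a point): Point in the yellow corner of the tote, on the inner floor where the two inner walls meet (100 mm to -x, 75 mm to -y, 5 mm above the tote's underside). The outer bottom corner is 5 mm farther out in x and y and 5 mm lower. Axes as the tote's.
- tote_grip (a point): Grip point of the tote's upright black square post, 18 x 18 mm, fixed to the tote, rising from the floor to 92 mm above the tote's underside (47 mm above the rim). This point is on the post's axis, 87 mm to +x and 62 mm to +y of the tote's origin, 70 mm above its underside. Axes as the tote's; the post's flat faces are turned 45 degrees to the tote's walls, so one pair of faces looks along the line x = y of the tote, the other pair across it.
- weight: Loose brass check weight, upright, about 0.5 kg, standing on the tote's floor among the nuts at the start. Body 40 mm in diameter and 52 mm high, a neck 18 mm in diameter, and a round grip knob 26 mm in diameter from 63 to 82 mm above its foot. Origin: centre of its foot; z up.
- scale: Fixed stainless bench scale. Square pan 240 x 240 mm, its flat top 60 mm above the bench. Origin on the bench under the pan's centre. A steel indicator head with keys (190 mm wide, up to about 150 mm above the bench) stands on a post beyond the pan's -y edge (scale's own frame), from about 120 mm off the pan's centre outwards.
- scale_pan (a point): Centre of the scale pan's top face, z up. The pan reaches 120 mm from it to +-x and +-y in the scale's frame.
- nut1: Loose round steel nut, a disc 20 mm in diameter and 10 mm thick, about 18 g, lying flat on the tote's floor at the start. Origin: centre of its underside.
- nut2: Loose round steel nut, a disc 20 mm in diameter and 10 mm thick, about 18 g, lying flat on the tote's floor at the start. Origin: centre of its underside.
- nut3: Loose round steel nut, a disc 20 mm in diameter and 10 mm thick, about 18 g, lying flat on the tote's floor at the start. Origin: centre of its underside.
- jar: Bystander: white plastic jar with black cap, 72 mm in diameter, 106 mm high, loose on the bench. Origin: centre of its underside.
- screwdriver: Bystander: screwdriver with red handle, about 200 mm long, lying loose on the bench along its own x.
- handknob: Bystander: black plastic machine hand knob, 68 mm in diameter, 45 mm high, loose on the bench. Origin: centre of its underside.
Not all that is in view belongs to the job. Of the things that look like the weight, the smaller one is meant.

How it is judged:
On the way, in this order (a step that is already met when the one before it is completed fails the run):
1. the check weight stands upright on the scale pan, let go, while the tote is still level (x of weight in the frame of scale_pan between -0.118 and 0.118 m and y of weight in the frame of scale_pan between -0.118 and 0.118 m and z of weight in the frame of scale_pan between -0.006 and 0.006 m and angle between weight's own z axis and vertical below 0.12 rad and linear speed of weight below 0.03 m/s and contact force between the fingers and weight below 0.1 N and angle between tote's own z axis and vertical below 0.15 rad), for 0.2 s.
2. the tote is tilted in the gripper with all three nuts in the yellow corner (angle between tote's own z axis and vertical between 0.35 and 0.9 rad and distance between each of nut1, nut2, nut3 and tote_corner below 0.065 m and contact force between the fingers and tote above 1 N), for 0.2 s.
At the end, for the whole second after the job is handed in: Weight upright (0.12 rad), at rest on the pan, released; tote tilted 0.35 to 0.9 rad, at rest, held by the fingers (over 1 N), grip point above 110 mm, touching no scale, weight or bystander; all three nuts at rest within 65 mm of the yellow inner corner (all of step 2 and x of weight in the frame of scale_pan between -0.118 and 0.118 m and y of weight in the frame of scale_pan between -0.118 and 0.118 m and z of weight in the frame of scale_pan between -0.006 and 0.006 m and angle between weight's own z axis and vertical below 0.12 rad and linear speed of each of weight, nut1, nut2, nut3, tote below 0.03 m/s and contact force between the fingers and weight below 0.1 N and contact force between tote and jar below 0.5 N and contact force between tote and screwdriver below 0.5 N and contact force between tote and handknob below 0.5 N and contact force between tote and scale below 0.5 N and contact force between tote and weight below 0.5 N and height (world z) of tote_grip above 0.11 m); the arm keeps its last pose, push and grip.
It fails at once if a nut leaves the tote (distance between any of nut1, nut2, nut3 and tote above 0.16 m).
It fails at once if the check weight is dropped (falls freely faster than 0.6 m/s) (linear speed of weight above 0.6 m/s and contact force between the fingers and weight below 0.1 N).
It fails at once if a bystander is moved more than 30 mm (distance of any of jar, screwdriver, handknob from where it was at the start of the episode above 0.03 m).
It also fails if it takes over 64 s, if anything falls off the work surface, if the arm or the gripper's body presses on something with over 40 N, if the wrist force passes 120 N, or if a joint passes its speed limit or range.

ROBOT

A 6-joint arm with a two-finger parallel gripper is mounted at the origin on the work surface. World frame = base frame: x ahead of the robot, y to its left, z up, the work surface at z = 0. Lengths are in m, angles in rad, forces in N, time in s.
With the tool pointing down it reaches from about 0.2 to 0.875 m from the base axis. Payload 3.4 kg.
Tool frame: the origin (TCP) lies between the finger pads; the fingertips stand 25 mm ahead of it and the grasp point (between the pads) lies 6 mm ahead of it (r.nose_length is the z of the fingertips in the tool frame, in m); z points along the fingers, x is the direction in which the jaws open and shut, and the axes are right-handed (so a half turn about z gives the same grasp; the last joint's range is limited). The gripper opens to 94 mm and grips with 3 to 60 N. Pads are 16 mm wide; open, the fingers measure 119 mm over their backs; the gripper's body (75 mm by 177 mm) begins 78 mm behind the grasp point.
Start: joints at [1.133, 0.276, 1.505, -0, 1.361, -0.121], TCP at [0.179, 0.546, 0.23] pointing down, gripper open.
Joint ranges: [-2.89, 2.89], [-0.75, 2.08], [0.22, 2.7], [-1.18, 4.32], [0.11, 2.71], [-2.7, 2.7]. Speed limits (rad/s): [2.57, 2.57, 3.14, 3.14, 3.14, 3.14].

INTERFACE

Orientations are given as a unit quaternion [w, x, y, z].
In Python, from plant import r, gripper_to, inverse_kinematics, vision, models, telemetry gives the robot as it stands. Calls block until the motion is done:
- r.move_to(position, orientation): joint-space move of the TCP to a pose.
- r.move_l(position, rot=None, vel=0.15, guard=None): straight line of the TCP; rot=None keeps the orientation; vel is the mean speed in m/s. With guard (N) it stops when the force on the tool has changed by that much, and returns True; else False.
- r.movej(angles): joint-space move.
- gripper_to(opening, f_grip=None): finger opening in m; f_grip is the grip in N (None keeps the last); returns when the fingers have stopped.
- r.hold(seconds).
- inverse_kinematics(position, orientation): joint angles nearest the present ones, or None.
- vision.snapshot(name): name is "side" or "top"; returns the picture (480x640x3 uint8, red, green, blue); there is no depth.
- vision.get_calibration(name): a dict with "fx", "fy", "cx", "cy" (pixels), "position" and "orientation" of the camera in the world. Camera axes: x right, y down, z forward; pixel columns grow to the right and rows downward; lengths in m; the calibration is good to about 2 mm. A picture is of the moment at which its call begins. get_calibration takes no time and is no camera call.
A pose or a line that the arm cannot do raises r.PlanningError and nothing moves.
- r.sign_off(): hands the job in, once; it reports no verdict.
Trained networks look in the newest picture that a camera, given by its name, has taken for a name from the list of things; names that differ only in an ending like _2 or _b are one class to them, and where a whole thing is asked for, a point or a joint stands for the part that bears it (a point fixed in the world has none). Each returns a list of dicts, best first, with "score" (0 to 1); they miss things now and then, are a little off and sometimes report something else, mostly with a low value. They report only what shows in the picture. A call takes as long as a camera call. They do not tell look-alikes from the thing itself.
- models.boxes_of(thing, camera): "at" ([x, y, z] in m, in world coordinates, good to about 4 mm: the middle of the surface that is visible of it).
- models.regions_of(thing, camera): "pixels" (480x640 bool, what is visible of it).
- models.mark_of(thing, camera): "at" ([x, y, z] in m, in world coordinates, good to about 4 mm: a listed point, or the origin of a listed thing).
Readings, each from a call of its own:
- telemetry.current_t(): time.
- telemetry.current_joints(): joint angles.
- telemetry.current_dq(): joint speeds.
- telemetry.current_joint_efforts(): joint torques, N m.
- telemetry.current_ee_pos(): TCP position.
- telemetry.current_tool_rot(): TCP orientation.
- telemetry.current_wrist_force(): force on the tool from outside, world axes, zero at the start.
- telemetry.current_torque(): the same for the moment, N m.
- telemetry.current_opening(): finger opening in m.
Only numpy, scipy, OpenCV 4.12 (cv2) and the standard library are available. Lean on these libraries where they do the work, as an engineer would, in place of code of your own. Each camera call takes 0.05 s, during which the arm holds its last target.

## Working session

There is one attempt and no reset: what is moved stays moved. The work goes in short steps, each a Python script; the robot and the scene stay as the last script left them, time stands still between calls to the robot, and variables do not carry over. Pictures are saved under pics/ and viewed, and the job is handed in when it is done.

```bash
ls; mkdir -p pics
python3 - <<'E'
from plant import r, gripper_to, inverse_kinematics, vision, models, telemetry
import cv2
for n in("top","side"):
    im=vision.snapshot(n); cv2.imwrite(f"pics/{n}0.png",im[:,:,::-1])
    c=vision.get_calibration(n); print(n,c)
    for t in ["tote","tote_corner","tote_grip","weight","scale","scale_pan","nut1","jar","screwdriver","handknob"]:
        for d in models.mark_of(t,n)[:4]: print(t,[round(float(v),3) for v in d["at"]],round(d["score"],2))
print(telemetry.current_t())
E
```

```text
pics
top {'fx': 467.7098945735098, 'fy': 467.7098945735098, 'cx': 321.2422420011144, 'cy': 239.2730816827841, 'position': array([0.48624312, 0.00150023, 0.85608886]), 'orientation': array([ 0.01526075, -0.70277146,  0.71082395, -0.02467162])}
tote_corner [0.4, 0.238, 0.003] 0.73
tote_grip [0.631, 0.188, 0.069] 0.63
tote_grip [0.401, 0.24, 0.003] 0.62
weight [0.306, 0.257, 0.002] 0.94
weight [0.484, 0.214, 0.003] 0.66
scale [0.517, -0.213, 0.001] 0.72
scale [0.522, 0.214, -0.002] 0.62
scale_pan [0.519, -0.215, 0.061] 0.58
scale_pan [0.4, 0.244, 0.003] 0.46
scale_pan [0.542, 0.122, 0.005] 0.26
nut1 [0.549, 0.268, 0.003] 0.61
nut1 [0.566, 0.201, 0.005] 0.4
nut1 [0.547, 0.123, 0.003] 0.39
jar [0.767, -0.211, -0.001] 0.83
screwdriver [0.767, 0.033, 0.002] 0.71
screwdriver [0.627, 0.189, 0.07] 0.49
handknob [0.754, 0.236, -0.003] 0.57
side {'fx': 587.2860545803079, 'fy': 587.2860545803079, 'cx': 319.13820726229665, 'cy': 236.92214045906925, 'position': array([-0.10358792, -0.76510361,  0.82517393]), 'orientation': array([-0.42116111,  0.84188609, -0.30561757,  0.14300011])}
tote [0.526, 0.214, -0.001] 0.77
tote_corner [0.401, 0.236, 0.006] 0.72
tote_grip [0.632, 0.192, 0.071] 0.74
weight [0.305, 0.255, -0.001] 0.89
weight [0.484, 0.217, 0.004] 0.63
scale [0.517, -0.215, -0.004] 0.78
scale_pan [0.516, -0.216, 0.062] 0.83
scale_pan [0.629, 0.19, 0.068] 0.67
nut1 [0.563, 0.198, 0.007] 0.51
nut1 [0.552, 0.268, 0.005] 0.47
jar [0.766, -0.208, -0.002] 0.69
screwdriver [0.767, 0.032, 0.0] 0.95
handknob [0.756, 0.238, 0.002] 0.7
1.1
```

View pics/top0.png

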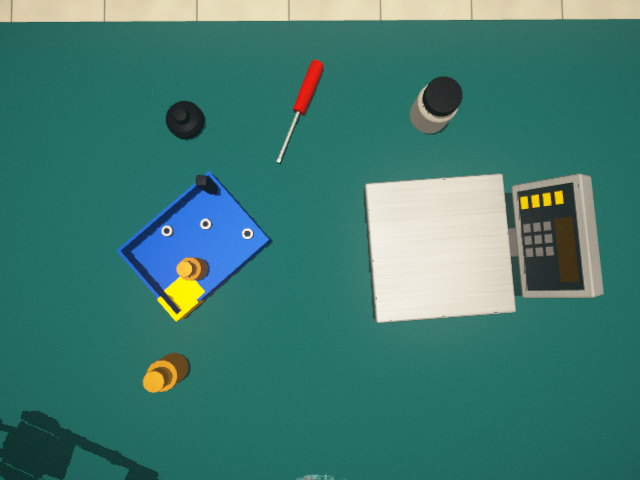

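View pics/side0.png

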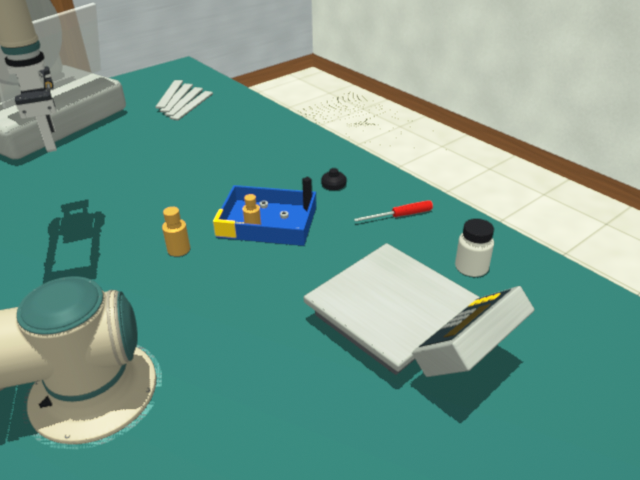

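The top view shows the tote, with its yellow corner at about (180,315) and its post at about (205,182). The small weight is at (190,268) inside the tote, and the larger look-alike is at (158,378) on the bench. The detections agree with this, so I'll pick the weight.

```bash
cat > h.py <<'E'
from plant import r, gripper_to, inverse_kinematics, vision, models, telemetry
import cv2, numpy as np
from scipy.spatial.transform import Rotation as R
def q(m): x,y,z,w=R.from_matrix(m).as_quat(); return np.array([w,x,y,z])
def down(a):
    x=np.array([np.cos(a),np.sin(a),0]); z=np.array([0,0,-1.]); return np.c_[x,np.cross(z,x),z]
def best(p,angs):
    o=[]
    for a in angs:
        j=inverse_kinematics(p,q(down(a)))
        if j is not None: o.append((abs(j[5]),a,np.round(j,2)))
    return sorted(o,key=lambda t:t[0])
def pic(n,f): cv2.imwrite(f"pics/{f}.png",vision.snapshot(n)[:,:,::-1])
E
python3 - <<'E'
from h import *
p=np.array([.484,.2155,.0865])
b=best(p,[np.pi/2,-np.pi/2]); print(b); a=b[0][1]
print(best([.517,-.19,.145],[a]))
r.move_to(p+[0,0,.09],q(down(a))); gripper_to(.06,30)
print("hit",r.move_l(p,vel=.1,guard=6), telemetry.current_ee_pos())
f0=telemetry.current_wrist_force()
gripper_to(0.0,30); print(telemetry.current_opening())
pic("side","s1")
print(r.move_l(p+[0,0,.02],vel=.05)); r.hold(.2)
print(telemetry.current_opening(), telemetry.current_wrist_force()-f0,telemetry.current_t())
pic("side","s2")
E
```

```text
[(np.float64(1.2832696802277759), 1.5707963267948966, array([ 0.29,  0.33,  1.82, -0.  ,  0.99, -1.28])), (np.float64(1.858322973362017), -1.5707963267948966, array([ 0.29,  0.33,  1.82, -0.  ,  0.99,  1.86]))]
[(np.float64(2.0493123436017293), 1.5707963267948966, array([-0.48,  0.3 ,  1.69, -0.  ,  1.15, -2.05]))]
hit False [0.48451657 0.21563753 0.08701516]
0.02538204086462717
False
0.0251741086526191 [ 0.68072685 -1.29857491 -6.34005167] 5.95
```

View pics/s2.png

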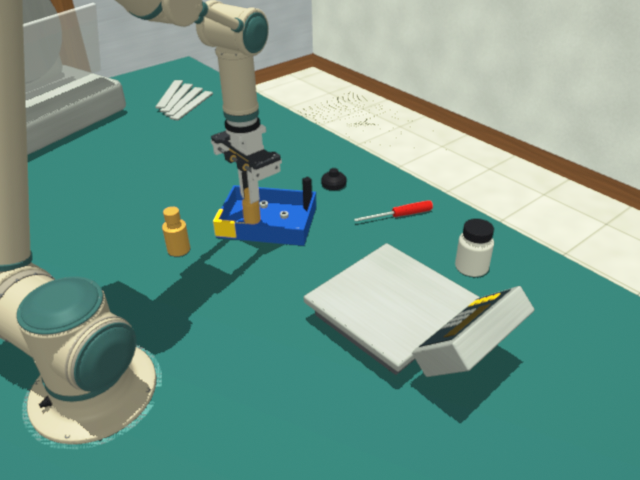

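The weight is held by its knob between the fingers at about (250,190) and clear of the tote floor. Next I'll move it to the pan.

Run:
```python
from h import *
a=np.pi/2
r.move_l([.484,.2155,.20],vel=.12)
r.move_l([.517,-.19,.20],vel=.2)
r.move_l([.517,-.19,.152],vel=.1); r.hold(.2)
print(telemetry.current_opening())
pic("side","s3")
print("hit",r.move_l([.517,-.19,.136],vel=.015,guard=2.5),telemetry.current_ee_pos(),telemetry.current_wrist_force())
gripper_to(.05); r.hold(.3)
pic("side","s4")
r.move_l([.517,-.19,.23],vel=.12)
pic("side","s5")
print(models.mark_of("weight","side"),telemetry.current_t())
```

```text
0.024981857242303646
hit True [ 0.51688214 -0.18977946  0.14159932] [0.1769755  1.89388946 5.61065613]
[{'at': [0.5193, -0.1872, 0.058], 'score': 0.76}, {'at': [0.3057, 0.2544, -0.0026], 'score': 0.69}] 12.65
```

```bash
python3 -c "
import cv2,numpy as np
a=[cv2.imread(f'pics/s{i}.png') for i in(3,5)]
cv2.imwrite('pics/s35.png',np.hstack([x[100:400,260:600] for x in a]))"
```

```text
(no output)
```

View pics/s35.png

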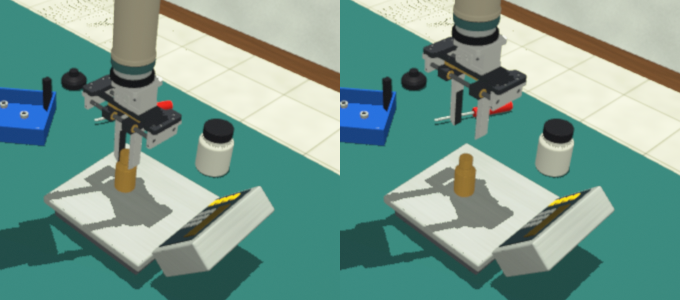

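The weight now stands upright on the pan with the gripper clear of it (right half, around (465,178)). I'll measure the tote again before gripping the post.

Run:
```python
from h import *
for n in("top","side"):
    pic(n,n+"6")
    for t in ["tote","tote_corner","tote_grip","nut1"]:
        for d in models.mark_of(t,n)[:4]: print(n,t,[round(float(v),3) for v in d["at"]],round(d["score"],2))
```

```text
top tote [0.523, 0.213, 0.001] 0.83
top tote_corner [0.4, 0.242, 0.002] 0.55
top tote_grip [0.632, 0.188, 0.07] 0.7
top nut1 [0.548, 0.123, 0.004] 0.61
top nut1 [0.628, 0.183, 0.072] 0.61
top nut1 [0.551, 0.269, 0.006] 0.46
top nut1 [0.567, 0.198, 0.003] 0.4
side tote [0.524, 0.21, -0.0] 0.64
side tote_corner [0.404, 0.24, 0.005] 0.69
side tote_corner [0.755, 0.236, -0.0] 0.41
side tote_grip [0.629, 0.192, 0.073] 0.72
side nut1 [0.561, 0.198, 0.011] 0.55
side nut1 [0.552, 0.269, 0.009] 0.39
```

View pics/top6.png

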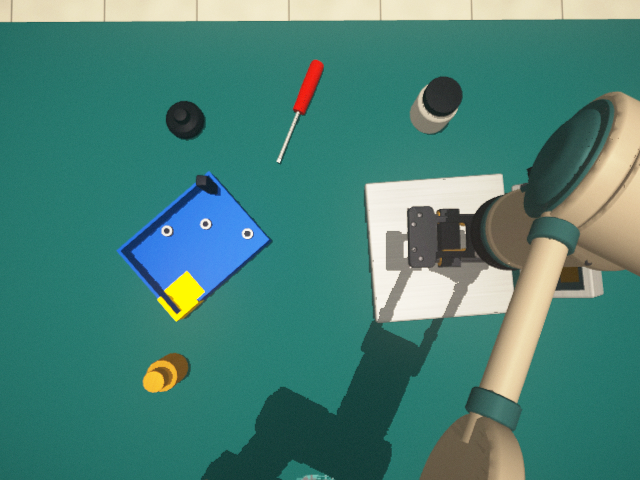

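```bash
cat >> h.py <<'E'
G=np.array([.631,.190,.078]); C=np.array([.4015,.239,0])
yaw=np.arctan2(G[1]-C[1],G[0]-C[0])-np.arctan2(.137,.187)
u=np.array([np.cos(yaw+np.pi/4),np.sin(yaw+np.pi/4),0]); ax=np.cross(u,[0,0,1.])
P=C-.00707*u
def tilt(th,a,lift,g=G):
    Rr=R.from_rotvec(ax*th)
    return P+Rr.apply(g-P)+[0,0,lift], q(Rr.as_matrix()@down(a))
E
python3 - <<'E'
from h import *
print(np.degrees(yaw),P)
a0=yaw+np.pi/4+np.pi/2
for a in(a0,a0-np.pi):
    print(a,[np.round(inverse_kinematics(*tilt(t,a,.003)),2) if inverse_kinematics(*tilt(t,a,.003)) is not None else None for t in(0,.3,.56)])
a=a0
r.move_to(G+[0,0,.12],q(down(a))); gripper_to(.05,50)
print("hit",r.move_l(G,vel=.1,guard=6),telemetry.current_ee_pos(),telemetry.current_opening())
gripper_to(0,50); print(telemetry.current_opening(),telemetry.current_wrist_force(),telemetry.current_t())
pic("top","t7");pic("side","s7")
E
```

```text
-48.27938899902139 [0.39444158 0.23940444 0.        ]
1.5135601913082921 [array([ 0.19,  0.51,  1.53, -0.  ,  1.11, -1.33]), array([ 0.25,  0.28,  1.76, -0.12,  0.82, -1.19]), array([ 0.35,  0.11,  1.97, -0.4 ,  0.58, -0.88])]
-1.628032462281501 [array([ 0.19,  0.51,  1.53, -0.  ,  1.11,  1.81]), array([ 0.25,  0.28,  1.76, -0.12,  0.82,  1.95]), array([ 0.35,  0.11,  1.97, -0.4 ,  0.58,  2.26])]
hit False [0.63158457 0.19010194 0.07878786] 0.04985930295954791
0.017987163675698786 [ 0.40258353 -0.84110821  0.33650792] 16.7917
```

View pics/s7.png

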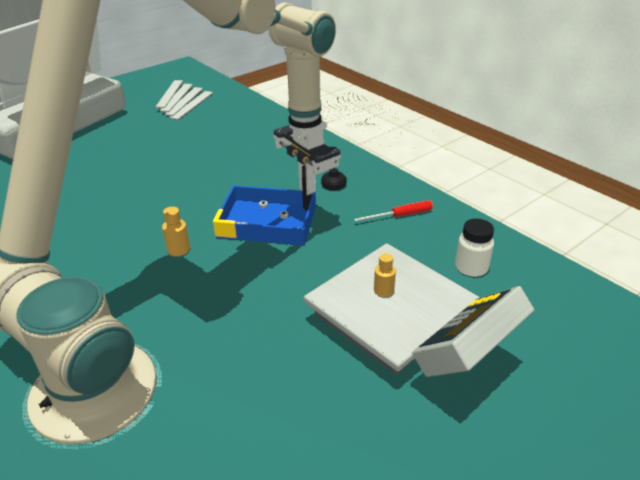

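The gripper is closed on the post at about (308,190), and the 18.0 mm opening matches the post's 18 mm width. The weight stands on the pan at (385,275). Now I'll tilt the tote.

Run:
```python
from h import *
a=yaw+np.pi/4+np.pi/2
for th in (.08,.16,.24,.32,.40,.48,.56):
    p,o=tilt(th,a,.003); r.move_l(p,rot=o,vel=.06)
    print(th,np.round(telemetry.current_wrist_force(),1),round(telemetry.current_opening(),4))
r.hold(.7)
print(np.round(telemetry.current_wrist_force(),1),np.round(telemetry.current_ee_pos(),3),telemetry.current_t())
pic("top","t8");pic("side","s8")
for n in("top","side"):
  for t in ["tote_corner","tote_grip","nut1","weight","tote"]:
    for d in models.mark_of(t,n)[:4]: print(n,t,[round(float(v),3) for v in d["at"]],round(d["score"],2))
```

```text
0.08 [-0.7 -0.3 -5.1] 0.018
0.16 [-0.9  0.5 -5.5] 0.0175
0.24 [ 0.4 -0.4 -6. ] 0.0177
0.32 [ 0.5 -0.4 -4.9] 0.0177
0.4 [ 0.2 -0.5 -6.1] 0.018
0.48 [-0.4  0.6 -5. ] 0.0178
0.56 [ 0.3  0.6 -5.6] 0.0177
[-1.  -0.5 -5.5] [0.553 0.194 0.196] 21.025
top tote_corner [0.395, 0.239, 0.008] 0.84
top tote_grip [0.555, 0.19, 0.189] 0.69
top tote_grip [0.519, -0.215, 0.058] 0.47
top nut1 [0.414, 0.237, 0.02] 0.65
top nut1 [0.423, 0.225, 0.026] 0.59
top weight [0.518, -0.193, 0.061] 0.79
top weight [0.308, 0.255, 0.0] 0.63
top weight [0.505, 0.214, 0.074] 0.63
top weight [0.398, 0.24, 0.008] 0.33
top tote [0.503, 0.214, 0.073] 0.8
side tote_corner [0.398, 0.235, 0.012] 0.76
side tote_grip [0.56, 0.199, 0.188] 0.63
side nut1 [0.422, 0.25, 0.03] 0.38
side weight [0.306, 0.257, -0.004] 0.78
side weight [0.52, -0.19, 0.058] 0.68
side weight [0.761, -0.212, -0.002] 0.66
side weight [0.506, 0.214, 0.075] 0.28
side tote [0.507, 0.216, 0.077] 0.79
```

View pics/s8.png

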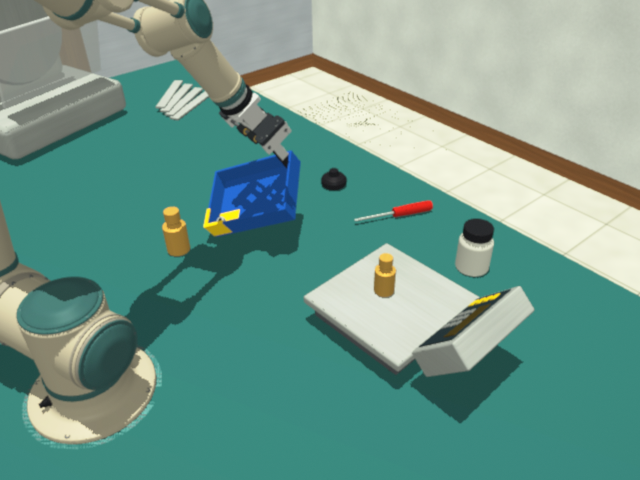

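View pics/t8.png

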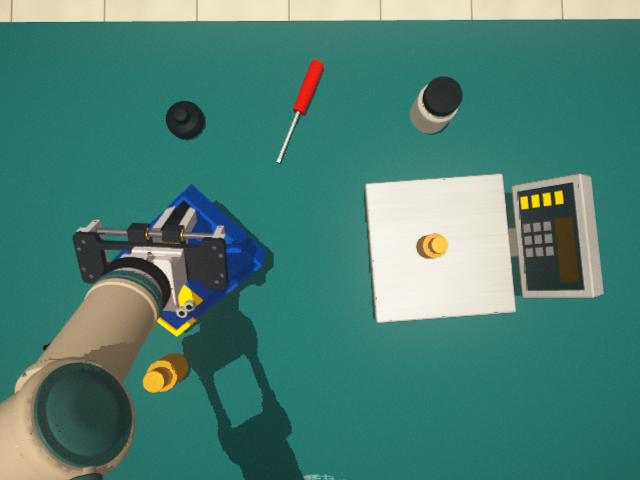

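The tote is tilted and held. Two nuts show in the yellow corner at (181,313) and (189,306) in the top view. I'll zoom in to look for the third.

Run:
```python
from h import *
r.hold(.5)
a=vision.snapshot("top");b=vision.snapshot("side")
print([ (np.round(d["at"],3),round(d["score"],2)) for n in("top","side") for t in("nut1","nut2","nut3") for d in models.mark_of(t,n)],telemetry.current_dq().round(4),telemetry.current_t())
z=lambda i,x,y,w,h:cv2.resize(i[y:y+h,x:x+w],(400,400),interpolation=cv2.INTER_CUBIC)
cv2.imwrite("pics/z9.png",np.hstack([z(a,130,250,100,100),z(b,195,150,110,110)])[:,:,::-1])
```

```text
[(array([0.423, 0.221, 0.025]), 0.52), (array([0.408, 0.238, 0.019]), 0.44), (array([0.423, 0.221, 0.025]), 0.52), (array([0.408, 0.238, 0.019]), 0.44), (array([0.423, 0.221, 0.025]), 0.52), (array([0.408, 0.238, 0.019]), 0.44), (array([0.424, 0.251, 0.03 ]), 0.42), (array([ 0.522, -0.191,  0.061]), 0.38), (array([0.424, 0.251, 0.03 ]), 0.42), (array([ 0.522, -0.191,  0.061]), 0.38), (array([0.424, 0.251, 0.03 ]), 0.42), (array([ 0.522, -0.191,  0.061]), 0.38)] [ 0.0004 -0.0005 -0.001   0.0008  0.0003  0.0009] 22.525
```

View pics/z9.png

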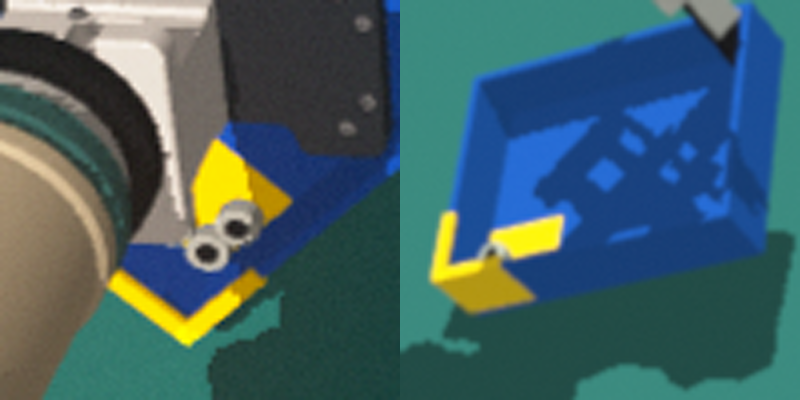

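Run:
```python
from h import *
Rr=R.from_rotvec(ax*.56); Ry=R.from_euler('z',yaw)
def w(t): return P+[0,0,.003]+Rr.apply(Ry.apply(np.array(t)-[-.105,-.08,0]))
for n in("top","side"):
    c=vision.get_calibration(n);o=c["orientation"];M=R.from_quat([o[1],o[2],o[3],o[0]])
    for dx,dy in((10,10),(30,10),(10,30)):
        X=w([-.1+dx/1e3,-.075+dy/1e3,.015]); v=M.inv().apply(X-c["position"])
        print(n,dx,dy,X.round(3),round(c["fx"]*v[0]/v[2]+c["cx"]),round(c["fy"]*v[1]/v[2]+c["cy"]))
```

```text
top 10 10 [0.404 0.239 0.027] 180 314
top 30 10 [0.416 0.224 0.034] 188 308
top 10 30 [0.417 0.252 0.034] 171 307
side 10 10 [0.404 0.239 0.027] 219 226
side 30 10 [0.416 0.224 0.034] 226 225
side 10 30 [0.417 0.252 0.034] 220 219
```

The predicted resting spots match the pictures. Two nuts are seen from the top at (181,313) and (189,306). The third, at side pixel (220,219), is hidden from the top camera by the wrist.

Run:
```python
from h import *
print(telemetry.current_opening(),telemetry.current_ee_pos(),telemetry.current_t())
r.sign_off()
```

```text
0.017647415922233192 [0.55319497 0.19444172 0.19605107] 22.525
the job is handed in; nothing more can be done
```

I moved the check weight from the tote to the scale pan, then tilted the tote by its post so the nuts slid into the yellow corner. I handed the job in at 22.5 s with the tote still held; no verdict is reported.

- **Weight:** I gripped it by the knob, lowered it until it touched the pan, and let go. It stands upright at about (0.518, -0.19), roughly 25 mm from the pan centre.
- **Tote:** It was commanded to 0.56 rad (32°) about its yellow corner with a 50 N grip setting. The fingers read 17.6 mm on the 18 mm post, the grip point is at about 0.19 m, and the arm was at rest.
- **Nuts:** All three appear to be in the yellow corner, about 15–35 mm from it. No single picture shows all three: two show from the top and one from the side. Their pixels match the predicted resting spots to within about 2 px.
- **Bystanders:** The jar, screwdriver and hand knob look unmoved in the last pictures.

The networks gave a few false hits, such as a "nut" at the weight's position, and I ruled those out against the pictures.

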